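# Put away the stacked leak-test adapters

## Robot

A 6-joint arm with a two-finger parallel gripper is mounted at the origin on the work surface. World frame = base frame: x ahead of the robot, y to its left, z up, the work surface at z = 0. Lengths are in mm, angles in rad, forces in N, time in s.
With the tool pointing down it reaches from about 325 to 775 mm from the base axis. Payload 5.5 kg.
Tool frame: the origin (TCP) lies midway between the tips of the shut fingers; the grasp point (between the pads) lies 19 mm behind it (bot.hold_point_z is the distance from the TCP to the grasp point, in mm); z points along the fingers, x is the direction in which the jaws open and shut, and the axes are right-handed (so a half turn about z gives the same grasp; the last joint's range is limited). The gripper opens to 88 mm and grips with 3 to 60 N. Pads are 20 mm wide; open, the fingers measure 115 mm over their backs; the gripper's body (75 mm by 178 mm) begins 61 mm behind the grasp point.
Start: joints at [1.18, 0.091, 1.231, -0, 1.82, -0.057], TCP at [196.586, 566.895, 222.631] pointing down, gripper open.
Joint ranges: [-2.87, 2.87], [-0.86, 2.18], [0.17, 2.46], [-1.51, 4.65], [0.06, 2.69], [-2.65, 2.65]. Speed limits (rad/s): [2.57, 2.57, 3.01, 3.14, 3.14, 3.14].

## Interface

Orientations are given as a unit quaternion [x, y, z, w].
In Python, from plant import bot, planner, eyes, job_done gives the robot as it stands. Calls block until the motion is done:
- bot.move_ptp(position, orientation): joint-space move of the TCP to a pose.
- bot.line_to(position, attitude=None, vel=150, threshold=None): straight line of the TCP; attitude=None keeps the orientation; vel is the mean speed in mm/s. With threshold (N) it stops when the force on the tool has changed by that much, and returns True; else False.
- bot.move_j(angles): joint-space move.
- bot.move_gripper(opening, newtons=None): finger opening in mm; newtons is the grip in N (None keeps the last); returns when the fingers have stopped.
- bot.wait(seconds).
- planner.solve_ik(position, orientation): joint angles nearest the present ones, or None.
- bot.state(): the state.
- eyes.camera(name): name is "scene" or "top" or "wrist"; returns the picture (384x512x3 uint8, red, green, blue); there is no depth.
- eyes.calibration(name): a dict with "fx", "fy", "cx", "cy" (pixels), "extrinsics" (4x4, takes a point from camera to world coordinates). Camera axes: x right, y down, z forward; pixel columns grow to the right and rows downward; lengths in mm; the calibration is good to about 2 mm. A picture is of the moment at which its call begins: read the wrist's pose just before it. calibration takes no time and is no camera call; for the wrist camera it gives the pose at the moment of the call.
A pose or a line that the arm cannot do raises bot.PlanningError and nothing moves.
- job_done(): hands the job in, once; it reports no verdict.
The state is a dict: "time_s": time; "joint_positions": joint angles; "joint_vel": joint speeds; "joint_efforts": joint torques, N m; "ee_pos": TCP position; "tool_rot": TCP orientation; "ft_force": force on the tool from outside, world axes, zero at the start; "torque": the same for the moment, N m; "finger_gap": finger opening in mm.
Only numpy, scipy, OpenCV 4.12 (cv2) and the standard library are available. Lean on these libraries where they do the work, as an engineer would, in place of code of your own. Each camera call takes 0.05 s, during which the arm holds its last target. There are 200 camera calls.

## Task

Test changeover: take the stacked adapter set on the leak-test bench apart and lay each of its four parts flat in the grey storage nest of its own shape and size: plug, hex adapter, round flange and rectangular plate. Set the parts down without dropping them, and leave the solenoid standing among the nests where it is.

Things in the scene. Friction and masses are not known exactly. Their poses are not given: they have to be found in the camera images.
- plug: Small white plastic round plug, 24 mm diameter, 26 mm high, dark dot on top. At the start the top of the stack, standing on the hex adapter. Origin: centre of its underside, z up; 30 g.
- hex_adapter: Brass hexagon adapter, 42 mm across flats (48.5 mm over corners), 22 mm high. Its x axis is square to one pair of flats (the other pairs at 60 and 120 degrees). At the start it lies on the flange, under the plug. Origin: centre of its underside, z up; about 0.2 kg.
- flange: Black plastic round flange (plain disc), 60 mm diameter, 20 mm high. At the start it lies on the plate, under the hex adapter. Origin: centre of its underside, z up; about 0.15 kg.
- plate: Aluminium rectangular plate 126 x 60 x 18 mm with small dark holes near its corners, long side along its x axis. The bottom of the stack; it lies on an 8 mm thick dark steel base plate 150 x 90 mm fixed to the bench. Origin: centre of its underside, z up; about 0.35 kg.
- nest_plug: Fixed flat grey plastic storage nest on the bench with a small round recess 42 mm in diameter; floor 3 mm thick, rim 8 mm wide, rim top 7 mm above the bench (the recess is 4 mm deep). Origin: centre of its underside on the bench. Place of the plug.
- nest_hex: Fixed flat grey plastic storage nest on the bench with a hexagonal recess 60 mm across flats; floor 3 mm thick, rim 8 mm wide, rim top 7 mm above the bench (the recess is 4 mm deep). Origin: centre of its underside on the bench. Place of the hex adapter (it fits in at any turn).
- nest_flange: Fixed flat grey plastic storage nest on the bench with a large round recess 78 mm in diameter; floor 3 mm thick, rim 8 mm wide, rim top 7 mm above the bench (the recess is 4 mm deep). Origin: centre of its underside on the bench. Place of the flange.
- nest_plate: Fixed flat grey plastic storage nest on the bench with a rectangular recess 144 x 78 mm, long side along its x axis; floor 3 mm thick, rim 8 mm wide, rim top 7 mm above the bench (the recess is 4 mm deep). Origin: centre of its underside on the bench. Place of the plate, long side along long side, either way round.
- solenoid: Bystander to be left standing where it is: an upright solenoid, steel can with copper winding and white cap, 32 mm diameter, 54 mm high, loose. Origin: centre of its underside.
Things that resemble listed ones, but are neither listed nor needed, are in the scene too. Several things have the shape of the flange; the one meant has the colours described above. Of the things shaped like the plate, the aluminium one is meant.

How it is judged (in metres and radians):
At the end, for the whole second after the job is handed in: Each part lies flat (tilt under 0.03 rad) on the recess floor of its own nest (underside 1 to 4.5 mm above the nest's underside), within 13 mm of the nest's centre, the plate's long side within 0.25 rad of the nest's; all released and at rest; the solenoid upright and within 20 mm of its start (horizontal distance between plug and nest_plug below 0.013 m and z of plug in the frame of nest_plug between 0.001 and 0.0045 m and angle between each of plug, hex_adapter, flange, plate's own z axis and vertical below 0.03 rad and linear speed of each of plug, hex_adapter, flange, plate below 0.01 m/s and angular speed of each of plug, hex_adapter, flange, plate below 0.1 rad/s and contact force between the fingers and plug below 0.05 N and horizontal distance between hex_adapter and nest_hex below 0.013 m and z of hex_adapter in the frame of nest_hex between 0.001 and 0.0045 m and contact force between the fingers and hex_adapter below 0.05 N and horizontal distance between flange and nest_flange below 0.013 m and z of flange in the frame of nest_flange between 0.001 and 0.0045 m and contact force between the fingers and flange below 0.05 N and horizontal distance between plate and nest_plate below 0.013 m and z of plate in the frame of nest_plate between 0.001 and 0.0045 m and contact force between the fingers and plate below 0.05 N and angle between the x axis of plate and the x axis of nest_plate, either way round below 0.25 rad and not (distance of solenoid from where it was at the start of the episode above 0.02 m or angle between solenoid's own z axis and vertical above 0.3 rad)); the robot touches nothing.
It fails at once if the plug is dropped or thrown (moves faster than 0.6 m/s with nothing touching it) (linear speed of plug above 0.6 m/s and contact force between plug and anything else below 0.02 N).
It fails at once if the hex_adapter is dropped or thrown (moves faster than 0.6 m/s with nothing touching it) (linear speed of hex_adapter above 0.6 m/s and contact force between hex_adapter and anything else below 0.02 N).
It fails at once if the flange is dropped or thrown (moves faster than 0.6 m/s with nothing touching it) (linear speed of flange above 0.6 m/s and contact force between flange and anything else below 0.02 N).
It fails at once if the plate is dropped or thrown (moves faster than 0.6 m/s with nothing touching it) (linear speed of plate above 0.6 m/s and contact force between plate and anything else below 0.02 N).
It fails at once if the standing solenoid is pushed more than 20 mm or tipped (distance of solenoid from where it was at the start of the episode above 0.02 m or angle between solenoid's own z axis and vertical above 0.3 rad).
It also fails if it takes over 131 s, if anything falls off the work surface, if the arm or the gripper's body presses on something with over 40 N, if the wrist force passes 120 N, or if a joint passes its speed limit or range.

## Working session

There is one attempt and no reset: what is moved stays moved. The work goes in short steps, each a Python script; the robot and the scene stay as the last script left them, time stands still between calls to the robot, and variables do not carry over. Pictures are saved under pics/ and viewed, about 12 in all and at most 16, crops included, and the job is handed in when it is done.

```bash
ls; mkdir -p pics; python3 - <<'E'
from plant import bot,planner,eyes
import cv2,numpy as np
np.set_printoptions(precision=4,suppress=True)
for n in("top","scene"):
    im=eyes.camera(n); cv2.imwrite(f"pics/{n}0.png",cv2.cvtColor(cv2.resize(im,(800,600),interpolation=cv2.INTER_CUBIC),cv2.COLOR_RGB2BGR)); np.save(f"pics/{n}0.npy",im)
    print(n,eyes.calibration(n))
print(eyes.calibration("wrist"))
print(bot.state(),bot.hold_point_z)
E
```

```text
pics
top {'fx': 357.87132929860365, 'fy': 357.87132929860365, 'cx': 252.664109372029, 'cy': 182.61998529341213, 'extrinsics': array([[   0.0617,   -0.9766,    0.2061,  258.2694],
       [  -0.9981,   -0.0597,    0.016 ,   45.9358],
       [  -0.0033,   -0.2067,   -0.9784, 1060.6725],
       [   0.    ,    0.    ,    0.    ,    1.    ]])}
scene {'fx': 455.0310286604384, 'fy': 455.0310286604384, 'cx': 263.2580611278384, 'cy': 192.51645285918312, 'extrinsics': array([[  -0.7166,    0.447 ,   -0.5354, 1103.346 ],
       [   0.6975,    0.468 ,   -0.5427,  727.5706],
       [   0.008 ,   -0.7624,   -0.6471,  832.2223],
       [   0.    ,    0.    ,    0.    ,    1.    ]])}
{'fx': 343.48840442684946, 'fy': 343.48840442684946, 'cx': 255.84825740658397, 'cy': 190.2137476687237, 'extrinsics': array([[  0.3275,   0.9134,   0.2418, 131.2552],
       [  0.9449,  -0.316 ,  -0.0858, 589.6508],
       [ -0.002 ,   0.2566,  -0.9665, 383.4545],
       [  0.    ,   0.    ,   0.    ,   1.    ]])}
{'time_s': 0.1, 'joint_positions': array([ 1.1803,  0.0918,  1.2318,  0.    ,  1.8198, -0.0567]), 'joint_vel': array([-0.0006, -0.0006, -0.004 , -0.0009, -0.0008, -0.0013]), 'joint_efforts': array([  0.0018, -44.7859, -40.7569,   0.0699,   0.0285,  -0.0001]), 'ee_pos': array([196.4749, 566.6441, 221.5977]), 'tool_rot': array([ 0.8147,  0.5798, -0.0008,  0.0005]), 'ft_force': array([-0.5854, -0.7669, -0.78  ]), 'torque': array([-0.0205,  0.0218,  0.0188]), 'finger_gap': 88.07319040087971} 18.700000000000003
```

View pics/top0.png

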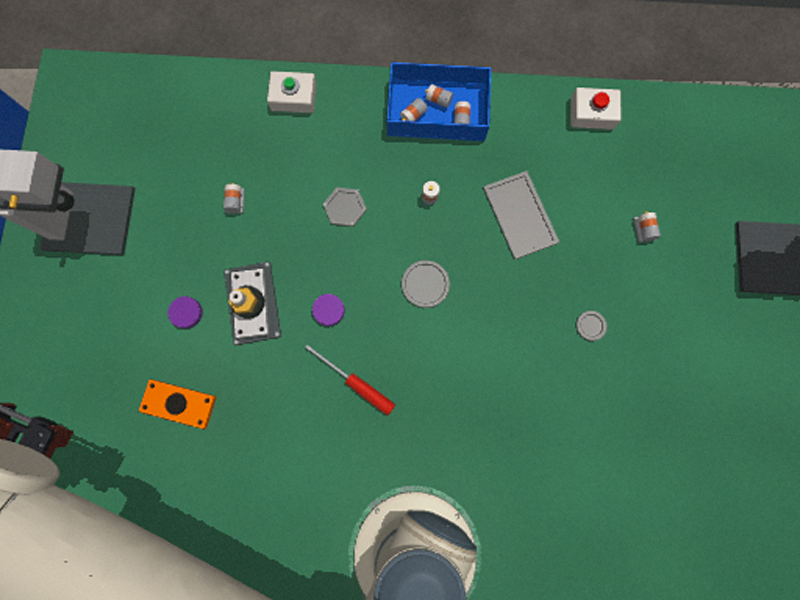

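View pics/scene0.png

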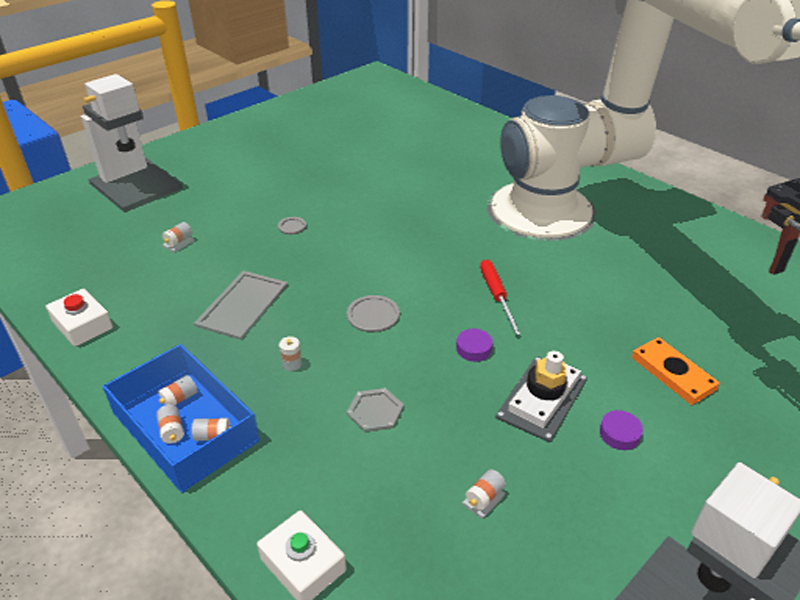

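The two views show the stack at (250,300) in the top view, with these nests: hex (344,207), flange (425,284), plate (521,214) and plug (592,325). The solenoid stands upright at (430,192). The lookalikes are purple discs at (185,312) and (328,310), an orange plate at (176,404) with a black disc or hole on it, and lying solenoids. Next I'll measure the nests by segmentation and get a closer wrist view of the stack.

```bash
cat > h.py <<'E'
from plant import bot,planner,eyes,job_done
import cv2,numpy as np
from scipy.spatial.transform import Rotation as R
np.set_printoptions(precision=3,suppress=True)
def px2w(c,uv,z):
    uv=np.atleast_2d(uv); E=c["extrinsics"]
    d=np.c_[(uv[:,0]-c["cx"])/c["fx"],(uv[:,1]-c["cy"])/c["fy"],np.ones(len(uv))]@E[:3,:3].T
    return (E[:3,3]+d*((z-E[2,3])/d[:,2])[:,None])[:,:2]
def w2px(c,p):
    E=c["extrinsics"]; q=(np.atleast_2d(p)-E[:3,3])@E[:3,:3]
    return np.c_[q[:,0]/q[:,2]*c["fx"]+c["cx"],q[:,1]/q[:,2]*c["fy"]+c["cy"]]
def quat(a):  # tool down, jaw axis x at world angle a
    c,s=np.cos(a),np.sin(a)
    return R.from_matrix(np.array([[c,s,0],[s,-c,0],[0,0,-1]])).as_quat()
def save(im,name,s=1.5625):
    cv2.imwrite("pics/"+name,cv2.cvtColor(cv2.resize(im,None,fx=s,fy=s,interpolation=cv2.INTER_CUBIC),cv2.COLOR_RGB2BGR))
E
python3 - <<'E'
from h import *
im=np.load("pics/top0.npy"); c=eyes.calibration("top")
hsv=cv2.cvtColor(im,cv2.COLOR_RGB2HSV)
m=((hsv[...,1]<40)&(hsv[...,2]>70)).astype(np.uint8)
for n,p in dict(hex=(344,207),flange=(425,284),plate=(521,214),plug=(592,325)).items():
    k,l=cv2.connectedComponents(m,connectivity=4); i=l[int(p[1]/1.5625),int(p[0]/1.5625)]
    cs,_=cv2.findContours((l==i).astype(np.uint8),cv2.RETR_EXTERNAL,cv2.CHAIN_APPROX_NONE)
    k=max(cs,key=cv2.contourArea)[:,0].astype(float)
    w=px2w(c,k,5).astype(np.float32)
    print(n,i,cv2.minAreaRect(w),cv2.minEnclosingCircle(w),cv2.contourArea(w)**.5)
w=px2w(c,np.array([[250,300],[430,200],[430,184]])/1.5625,0);print("stack, sol base,top(z54)",w,px2w(c,np.array([430,186])/1.5625,54))
x,y=w[0]; a=np.arctan2(y,x)
T=eyes.calibration("wrist");s=bot.state();Rt=R.from_quat(s["tool_rot"])
print("cam in tool",Rt.inv().apply(T["extrinsics"][:3,3]-s["ee_pos"]),Rt.inv().apply(T["extrinsics"][:3,2]))
E
```

```text
hex 20 ((635.2408447265625, 174.5637969970703), (78.61018371582031, 81.16240692138672), 3.4634969234466553) ((635.0307006835938, 174.0724334716797), 43.3796272277832) 68.78670564048196
flange 27 ((488.01177978515625, 5.184642791748047), (89.4746322631836, 90.64043426513672), 3.4909818172454834) ((488.765380859375, 5.384899139404297), 46.71527862548828) 79.96592842424123
plate 16 ((640.2075805664062, -175.8941650390625), (161.34542846679688, 95.62663269042969), 24.021621704101562) ((640.1324462890625, -176.5143280029297), 91.28780364990234) 120.44811846756582
plug 31 ((426.7454833984375, -312.7533874511719), (53.31803512573242, 54.90401077270508), 89.70069122314453) ((426.8412780761719, -312.9817810058594), 28.767784118652344) 48.39341521128998
stack, sol base,top(z54) [[435.766 340.403]
 [660.349   3.698]
 [694.368   5.358]] [[668.107   7.226]]
cam in tool [   0.081  -69.175 -161.85 ] [-0.     0.257  0.966]
```

```bash
python3 - <<'E'
from h import *
bot.move_ptp([436,340,230],quat(0.66)); bot.wait(0.3)
c=eyes.calibration("wrist"); im=eyes.camera("wrist")
np.save("pics/w1.npy",im); np.save("pics/w1c.npy",c,allow_pickle=True); save(im,"w1.png")
print(bot.state()["time_s"],bot.state()["ee_pos"],c["extrinsics"])
E
```

```text
1.7 [435.628 340.546 229.942] [[  0.789   0.594   0.158 393.308]
 [  0.614  -0.763  -0.203 395.669]
 [ -0.      0.257  -0.966 391.755]
 [  0.      0.      0.      1.   ]]
```

View pics/w1.png

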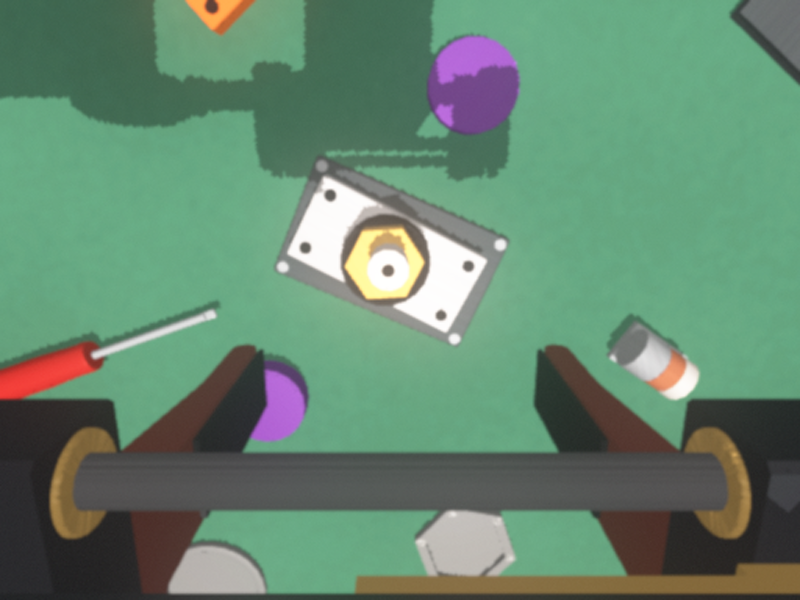

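Wrist view: the aluminium plate lies on the dark base at (387,258), with a black flange, the brass hex and the white plug (top dot at (388,270)) on it. The other candidates are two purple discs at (474,84) and (270,400), plus the orange plate. Only the stacked black disc and aluminium plate fit the description. I'll enlarge it to confirm and measure.

```bash
python3 - <<'E'
from h import *
im=np.load("pics/w1.npy")[95:225,170:330]; save(im,"w1crop.png",4.6)
E
```

```text
(no output)
```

View pics/w1crop.png

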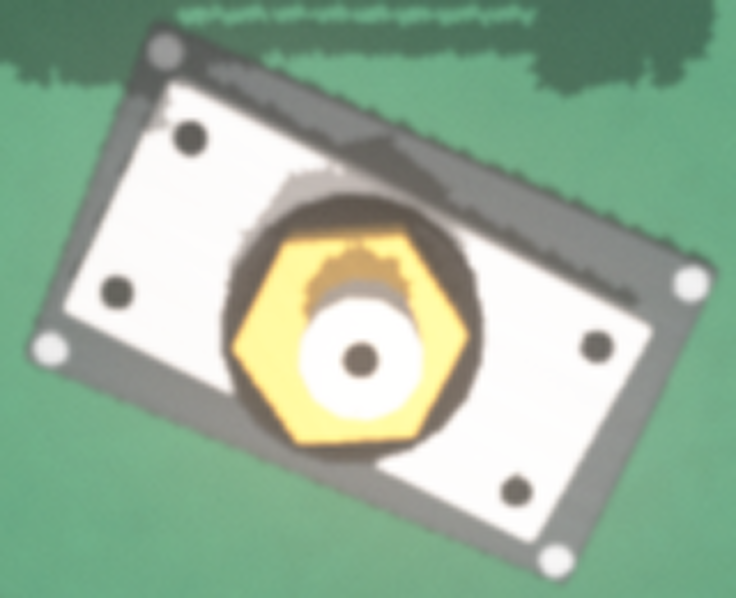

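```bash
python3 - <<'E'
from h import *
c=np.load("pics/w1c.npy",allow_pickle=True).item()
f=lambda p,z:px2w(c,(np.array(p,float)+.5)/4.6-.5+[170,95],z)
print("plug",f([[360,360]],94), np.ptp(f([[299,360],[422,360]],94),axis=0))
h=f([[282,238],[408,234],[470,335],[414,440],[296,445],[233,347]],68)
e=np.roll(h,-1,0)-h
print("hex",h.mean(0),np.linalg.norm(h-h.mean(0),axis=1),np.degrees(np.arctan2(e[:,1],e[:,0]))%60)
print("flange",f([[353,329]],46),f([[222,335],[484,340],[353,195],[353,462]],46))
p=f([[172,82],[652,330],[532,544],[64,312]],26)
e=np.roll(p,-1,0)-p
print("plate",p.mean(0),np.linalg.norm(e,axis=1),np.degrees(np.arctan2(e[:,1],e[:,0]))%180, (p[:3:2].mean(0),p[1::2].mean(0)))
hl=f([[190,138],[597,347],[516,492],[117,293]],26);e=np.roll(hl,-1,0)-hl
print("holes",hl.mean(0),np.degrees(np.arctan2(e[:,1],e[:,0]))%180)
E
```

```text
plug [[426.53  341.434]] [18.671 14.541]
hex [425.403 338.686] [25.592 25.316 24.938 25.163 25.339 24.572] [39.728 39.527 40.768 40.422 39.059 42.836]
flange [[426.369 337.312]] [[404.198 318.327]
 [450.898 353.261]
 [408.348 360.794]
 [445.06  312.954]]
plate [428.221 336.188] [124.567  59.505 124.905  59.269] [ 10.719 100.866  10.611 100.541] (array([428.314, 336.145]), array([428.127, 336.23 ]))
holes [427.903 336.32 ] [ 10.688 100.626  10.644 100.802]
```

```bash
cat >> h.py <<'E'
def log(t): s=bot.state(); print(t,"t=%.1f"%s["time_s"],"tcp",s["ee_pos"],"gap %.1f"%s["finger_gap"],"f",s["ft_force"])
def pick(xy,a,under,opening,N,off=7):
    bot.move_gripper(opening)
    bot.move_ptp([*xy,under+off+60],quat(a))
    bot.line_to([*xy,under+off],vel=80); log("at grasp")
    bot.move_gripper(0,N); log("closed")
    bot.line_to([*xy,under+off+20],vel=40); bot.line_to([*xy,170],vel=150); log("lifted")
def place(xy,a,opening,off=7):
    bot.move_ptp([*xy,170],quat(a)); bot.line_to([*xy,3+off+20],vel=150); bot.wait(.3)
    hit=bot.line_to([*xy,3+off-1.5],vel=20,threshold=5); log(f"down hit={hit}")
    bot.move_gripper(opening); bot.wait(.2); log("open")
    bot.line_to([*xy,60],vel=60); bot.line_to([*xy,170],vel=200)
E
python3 - <<'E'
from h import *
pick([426.5,341.2],0.66,68,50,12)
place([426.8,-312.9],-0.63,40)
bot.move_ptp([427,338,230],quat(0.66)); bot.wait(.3)
c=eyes.calibration("wrist"); im=eyes.camera("wrist"); np.save("pics/w2.npy",im); np.save("pics/w2c.npy",c,allow_pickle=True); top=eyes.camera("top"); save(np.vstack([im[90:240,150:400],top[160:260,330:430].repeat(1,0)[:100].copy() if 0 else cv2.resize(top[180:240,330:430],(250,150))]),"chk2.png",2)
log("view")
E
```

```text
at grasp t=3.8 tcp [426.718 341.372  75.468] gap 49.9 f [-0.715 -0.39  -0.018]
closed t=4.3 tcp [426.609 341.291  75.307] gap 23.6 f [-0.754  1.003  1.654]
lifted t=5.6 tcp [426.297 341.036 169.076] gap 23.6 f [ 0.223  0.482 -1.177]
down hit=True t=10.3 tcp [ 426.604 -312.762   10.237] gap 23.4 f [-0.503  0.11   3.998]
open t=10.9 tcp [ 426.049 -312.302    9.21 ] gap 40.3 f [ 0.447  0.269 -1.023]
view t=15.4 tcp [427.14  337.827 230.015] gap 40.1 f [-1.037 -0.164  0.204]
```

View pics/chk2.png

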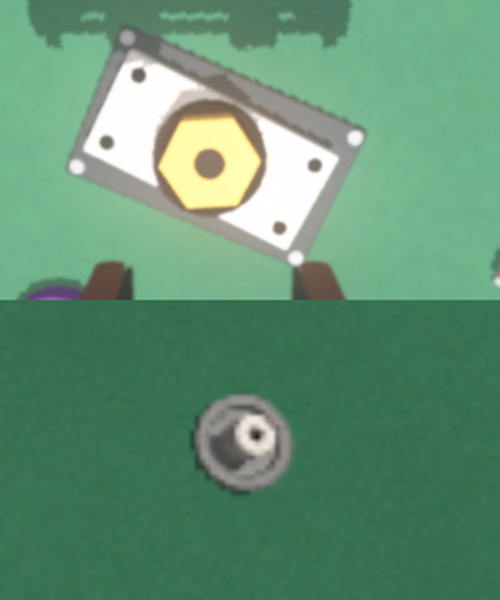

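The plug stands in its nest at (250,440) in the lower half of the crop, and its apparent offset is parallax of its top. The hex, flange and plate look undisturbed at (209,163). Next are the hex and flange.

```bash
python3 - <<'E'
from h import *
c=np.load("pics/w2c.npy",allow_pickle=True).item()
print("hex bore",px2w(c,(np.array([209,163])+.5)/2-.5+[150,90],68))
pick([425.8,338.5],0.1815,46,62,25)
place([635.1,174.3],0.1815,58)
bot.move_ptp([427,338,230],quat(0.66)); bot.wait(.3)
c=eyes.calibration("wrist"); im=eyes.camera("wrist"); np.save("pics/w3.npy",im); np.save("pics/w3c.npy",c,allow_pickle=True); top=eyes.camera("top"); save(np.vstack([im[90:240,150:400],cv2.resize(top[102:162,170:270],(250,150))]),"chk3.png",2)
log("view")
E
```

```text
hex bore [[425.041 338.712]]
at grasp t=17.4 tcp [426.04  338.672  53.469] gap 62.1 f [0.699 0.008 0.375]
closed t=17.8 tcp [425.82  338.683  53.488] gap 41.7 f [-1.182 -0.164  2.558]
lifted t=19.3 tcp [425.455 338.247 168.731] gap 42.2 f [-0.717 -0.617 -2.746]
down hit=True t=22.6 tcp [634.991 174.262  10.55 ] gap 42.1 f [-0.091 -0.696  4.373]
open t=23.3 tcp [633.851 174.02    8.714] gap 57.9 f [ 0.174 -0.543 -0.539]
view t=26.4 tcp [427.411 337.695 229.774] gap 57.9 f [-0.408 -0.233 -1.095]
```

View pics/chk3.png

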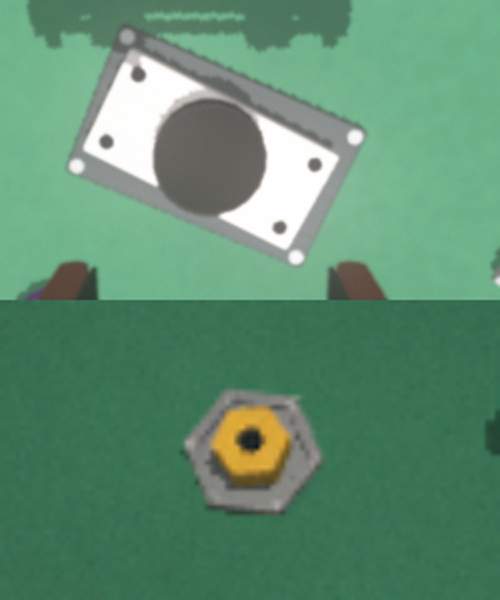

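The hex lies in its nest at (250,445). The flange is centred at (210,157) on the plate, unmoved.

```bash
python3 - <<'E'
from h import *
c=np.load("pics/w3c.npy",allow_pickle=True).item()
print("flange",px2w(c,(np.array([210,157])+.5)/2-.5+[150,90],46))
pick([426.3,337.4],0.1815,26,80,25)
place([488.4,5.3],0.0,76)
bot.move_ptp([427,338,230],quat(0.66)); bot.wait(.3)
c=eyes.calibration("wrist"); im=eyes.camera("wrist"); np.save("pics/w4.npy",im); np.save("pics/w4c.npy",c,allow_pickle=True); top=eyes.camera("top"); save(np.vstack([im[90:240,150:400],cv2.resize(top[150:210,220:320],(250,150))]),"chk4.png",2)
log("view")
E
```

```text
flange [[426.484 337.594]]
at grasp t=28.5 tcp [426.579 337.6    33.501] gap 80.0 f [0.381 0.674 0.035]
closed t=28.9 tcp [426.491 337.548  33.466] gap 59.2 f [ 0.248 -1.282  1.309]
lifted t=30.5 tcp [425.893 337.126 168.615] gap 59.4 f [ 1.011 -0.403 -3.106]
down hit=True t=34.1 tcp [488.167   5.303  10.373] gap 59.6 f [ 0.997 -0.485  4.413]
open t=34.8 tcp [487.205   5.353   9.167] gap 76.3 f [ 0.134 -0.165  0.509]
view t=38.2 tcp [427.268 337.605 230.053] gap 75.9 f [-0.604 -0.87   0.465]
```

View pics/chk4.png

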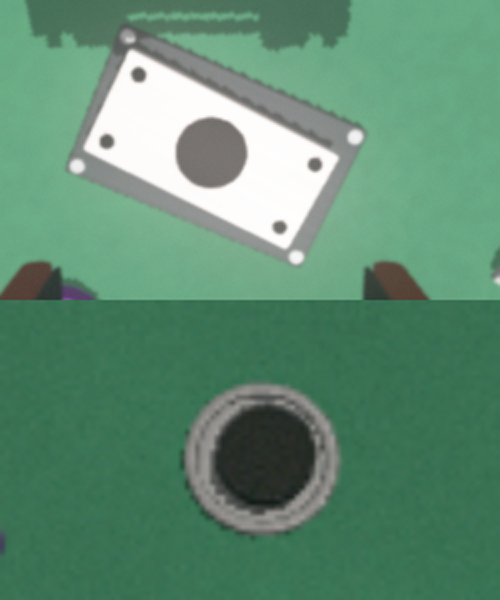

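The flange lies in its nest at (262,455). The bare plate is unmoved, with its centre hole at (211,152). Now the plate.

```bash
python3 - <<'E'
from h import *
c=np.load("pics/w4c.npy",allow_pickle=True).item()
ctr=px2w(c,(np.array([211,152])+.5)/2-.5+[150,90],26); print("plate",ctr)
pick([428.0,336.4],np.radians(10.7-90),8,80,40)
place([640.2,-176],np.radians(24-90),74)
bot.move_ptp([400,250,250],quat(0.5)); bot.wait(.5)
top=eyes.camera("top"); save(top[95:225,190:400],"chk5.png",3.8); np.save("pics/top5.npy",top)
log("end")
E
```

```text
plate [[427.549 336.78 ]]
at grasp t=41.1 tcp [428.317 336.62   15.536] gap 80.0 f [-0.831  0.341  0.099]
closed t=41.6 tcp [428.228 336.618  15.515] gap 59.7 f [-0.136 -0.019  1.05 ]
lifted t=43.3 tcp [427.56  336.076 168.546] gap 59.3 f [-1.161 -0.049 -5.907]
down hit=True t=47.6 tcp [ 640.07  -175.956   10.532] gap 59.4 f [-0.004 -0.07   5.125]
open t=48.2 tcp [ 638.506 -175.478    7.758] gap 73.6 f [-0.099 -0.141  0.015]
end t=52.3 tcp [400.042 249.954 249.988] gap 73.9 f [0.305 0.038 1.   ]
```

View pics/chk5.png

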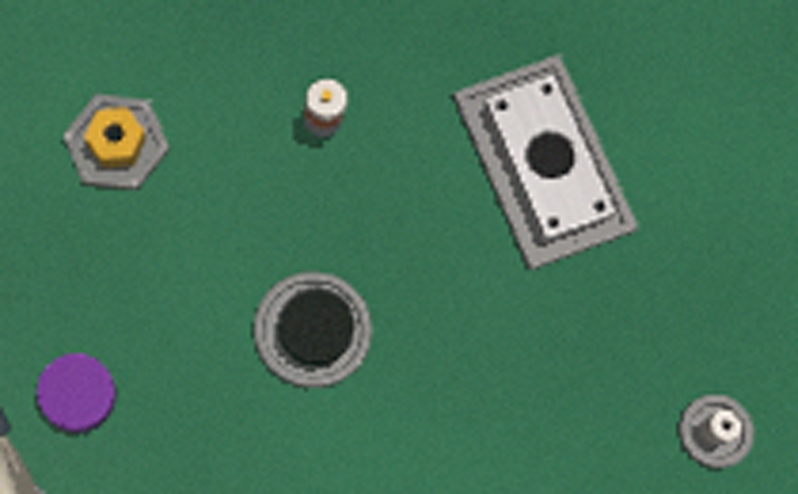

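All four parts sit in their nests: hex (115,132), flange (315,327), plate (550,154) and plug (727,427). The solenoid stands at (325,100). I'll check the offsets numerically.

```bash
python3 - <<'E'
from h import *
c=eyes.calibration("top")
for n,p,z,q in [("hex",(115,132),25,(635.1,174.3)),("flange",(315,327),23,(488.4,5.3)),("plate",(550,154),21,(640.2,-176)),("plug",(727,427),29,(426.8,-312.9)),("solenoid",(326,98),54,(668,7))]:
    w=px2w(c,(np.array(p)+.5)/3.8-.5+[190,95],z)[0]; print(n,w,w-q)
w=px2w(c,(np.array([[502,105],[547,89],[600,206],[553,222]])+.5)/3.8-.5+[190,95],21)
e=[w[1]-w[2],w[0]-w[3]];print("plate",w.mean(0),[np.degrees(np.arctan2(v[1],v[0])) for v in e])
E
```

```text
hex [636.244 173.08 ] [ 1.144 -1.22 ]
flange [486.284   4.481] [-2.116 -0.819]
plate [ 640.263 -176.828] [ 0.063 -0.828]
plug [ 426.132 -313.109] [-0.668 -0.209]
solenoid [663.776   6.354] [-4.224 -0.646]
plate [ 639.482 -177.067] [np.float64(24.30160095503943), np.float64(23.893542837376874)]
```

```bash
python3 -c "
from h import *
job_done()"
```

```text
the job is handed in; nothing more can be done
```

I took the stack apart from the top down and set the plug, hex adapter, flange and aluminium plate each into its own nest. I handed the job in at about 52 s of the 131 s allowed; it reports no verdict.

- **Position:** in the last top-camera picture, all four parts are within about 2.5 mm of their nest centres (limit 13 mm). The plate's long side is within about 0.3° of the nest's.
- **Seating:** the fingers met resistance at a height that puts each part's underside about 3.2–3.6 mm above the bench, on the recess floor. In the pictures all four look flat; I did not measure tilt or speed.
- **Solenoid:** it is still standing upright. The 4 mm difference between my two readings comes from a rough first estimate, and the arm never went near it.
- **Gripper:** open and clear of everything. No check failed.

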